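Fit the sack-truck wheel on its freshly painted axle

TASK

The wheel bracket of the sack truck is back from painting and is bolted flat to the bench with its axle pointing up. Pull the green masking cap off the axle and put it down on the bench clear of the bracket. Then slide the bronze spacer bush, flange down, along the axle until it sits on the shoulder, and after it the wheel, hub side up as it lies, until its hub sits on the bush; lower both gently without letting them drop, and do not push the small tin or the sanding block about.

Things in the scene. Friction and masses are not known exactly. Their poses are not given: they have to be found in the camera images.
- bracket: Fixed red steel plate, 125 x 105 x 8 mm, on the bench; bolt heads (tops at 16 mm) and an upright bare steel axle at its centre. Origin: centre of the plate's underside, on the axle's axis; z up. A red boss 49 mm across ends in a flat shoulder 28 mm above the origin; the axle, 20 mm in diameter, rises from there to 126 mm, its last 7 mm tapering to 12 mm.
- shoulder (a point): Centre of the flat shoulder at the foot of the axle, 28 mm above the bracket's origin.
- axle_tip (a point): Top of the axle, 126 mm above the bracket's origin.
- cap: Loose green masking cap, a cup upside down over the axle's end: 35 mm in diameter (38 mm at a 3 mm lip at the lower end), 45 mm long, 26 mm inside, 5 mm thick on top. Origin: centre of its open lower end; z to its closed top. At the start the origin is 86 mm above the bracket's underside, the closed top on the axle's tip.
- bush: Loose bronze-coloured spacer bush, 50 mm high, standing on its flange: flange 60 mm in diameter and 7 mm thick, sleeve above it 42 mm in diameter, through bore 24 mm. Origin: centre of the flange's underside; z up along the bore. Home: its origin at the shoulder.
- bush_top (a point): Centre of the bush's upper end, 50 mm above its origin; the wheel's hub rests here.
- wheel: Loose wheel lying flat: black tyre 170 mm in diameter, 30 mm wide, grey rim; hub 38 mm in diameter, 40 mm high, its foot 2 mm below the tyre, through bore 24 mm. Round the hub is an open recess, 133 mm in diameter, its ribbed floor 14 mm up: fingers can close on the hub from above. Origin: centre of the hub's foot; z up. Home: 78 mm above the bracket's origin.
- hub_top (a point): Centre of the hub's upper end, 40 mm above the wheel's origin.
- small_tin: Bystander: small paint-smeared tin, 76 mm in diameter, 61 mm high; origin at the centre of its underside. It may stand where the bush could have stood.
- sanding_block: Bystander: brown cork sanding block, 112 x 62 x 26 mm, lying flat; origin at the centre of its underside.
Things that resemble listed ones, but are neither listed nor needed, are in the scene too. Several things have the shape of the cap; the one meant has the colours described above.

How it is judged:
By the outcome, as a careful person would: the job done as asked, in the order asked, and still so for the second after the job is handed in, with the robot touching nothing.
It also fails if it takes over 67 s, if anything falls off the work surface, if the arm or the gripper's body presses on something with over 40 N, if the wrist force passes 120 N, or if a joint passes its speed limit or range.

ROBOT

A 6-joint arm with a two-finger parallel gripper is mounted at the origin on a cart in front of the work surface, level with it; the furniture and walls round the work are solid. World frame = base frame: x ahead of the robot, y to its left, z up, the work surface at z = 0. Lengths are in m, angles in rad, forces in N, time in s.
With the tool pointing down it reaches from about 0.35 to 1 m from the base axis. Payload 7.1 kg.
Tool frame: the origin (TCP) lies between the finger pads; the fingertips stand 22 mm ahead of it and the grasp point (between the pads) lies 3 mm ahead of it; z points along the fingers, y is the line along which they close (so a half turn about z gives the same grasp; the last joint's range is limited). The gripper opens to 85 mm and grips with 20 to 120 N. Pads are 22 mm wide; open, the fingers measure 114 mm over their backs; the gripper's body (76 mm by 85 mm) begins 54 mm behind the grasp point. The pads swing forward as they close: fully open they stand 13 mm farther back than shut.
Start: joints at [1.296, 0.423, 1.63, -0, 1.089, -0.019], TCP at [0.158, 0.605, 0.253] pointing down, gripper open.
Joint ranges: [-3, 3], [-0.9, 2.11], [0.09, 2.58], [-1.31, 4.45], [0.11, 2.69], [-2.54, 2.54]. Speed limits (rad/s): [2.39, 2.39, 3.01, 3.14, 3.14, 3.14].

INTERFACE

Orientations are given as a rotation vector (axis times angle).
In Python, from rig import manip gives the robot as it stands. The module is installed in compiled form; this text tells all that it offers. Calls block until the motion is done:
- manip.move_to(position, orientation): joint-space move of the TCP to a pose.
- manip.servo_line(position, orientation=None, rate=0.15): straight line of the TCP; orientation=None keeps the orientation; rate is the mean speed in m/s.
- manip.set_joints(angles): joint-space move.
- manip.command_gripper(opening, f_grip=None): finger opening in m; f_grip is the grip in N (None keeps the last); returns when the fingers have stopped.
- manip.hold(seconds).
- manip.solve_ik(position, orientation): joint angles nearest the present ones, or None.
- manip.camera(name): name is "side" or "top" or "wrist"; returns a dict with "image" (420x560x3 uint8, red, green, blue), "fx", "fy", "cx", "cy" (pixels), "cam_to_world" (4x4, takes a point from camera to world coordinates); the wrist camera has in their place "mount" (4x4, takes a point from camera to tool coordinates, whose origin is the TCP and whose axes are the flange's). Camera axes: x right, y down, z forward; pixel columns grow to the right and rows downward; lengths in m; the calibration is good to about 2 mm. A picture is of the moment at which its call begins: read the wrist's pose just before it. There is no depth.
A pose or a line that the arm cannot do raises manip.IKError and nothing moves.
- manip.sign_off(): hands the job in; it is judged then, once.
Readings, each from a call of its own:
- manip.get_time(): time.
- manip.get_joint_positions(): joint angles.
- manip.get_joint_vel(): joint speeds.
- manip.get_tau(): joint torques, N m.
- manip.get_position(): TCP position.
- manip.get_ee_rot(): TCP orientation.
- manip.get_contact_force(): force on the tool from outside, world axes, zero at the start.
- manip.get_torque(): the same for the moment, N m.
- manip.get_width(): finger opening in m.
- manip.get_grip_force(): force on a finger pad.
Only numpy, scipy, OpenCV 4.12 (cv2) and the standard library are available. Lean on these libraries where they do the work, as an engineer would, in place of code of your own. Each camera call takes 0.05 s, during which the arm holds its last target. There are 200 camera calls.

## Working session

There is one attempt and no reset: what is moved stays moved. The work goes in short steps, each a Python script; the robot and the scene stay as the last script left them, time stands still between calls to the robot, and variables do not carry over. Pictures are saved under pics/ and viewed, at most 10 in all, crops included, and the job is handed in when it is done.

```bash
mkdir -p pics
python3 - <<'E'
from rig import manip
import cv2,numpy as np,pickle
d={}
for n in("top","side"):
    c=manip.camera(n);d[n]=c
    cv2.imwrite(f"pics/{n}0.png",c["image"][:,:,::-1])
    print(n,c["fx"],c["cx"],c["cy"],np.round(c["cam_to_world"],3).tolist())
c=manip.camera("wrist");print(np.round(c["mount"],3).tolist(),c["fx"]);print(manip.get_time(),manip.get_ee_rot())
pickle.dump(d,open("d.pkl","wb"))
E
```

```text
top 477.7110828656183 282.29518922396585 209.64261956769457 [[0.019, -0.988, 0.152, 0.288], [-0.999, -0.023, -0.022, 0.213], [0.026, -0.151, -0.988, 1.26], [0.0, 0.0, 0.0, 1.0]]
side 470.1544256018144 273.3940765726378 210.17837107985184 [[0.985, -0.074, 0.158, 0.284], [-0.174, -0.491, 0.853, -0.753], [0.014, -0.868, -0.497, 0.678], [0.0, 0.0, 0.0, 1.0]]
[[0.001, -0.962, -0.273, 0.07], [1.0, 0.001, 0.001, 0.0], [-0.0, -0.273, 0.962, -0.121], [0.0, 0.0, 0.0, 1.0]] 334.04181009278676
0.15 [-4.00618593e-01 -3.11576947e+00  1.82840929e-03]
```

View pics/top0.png

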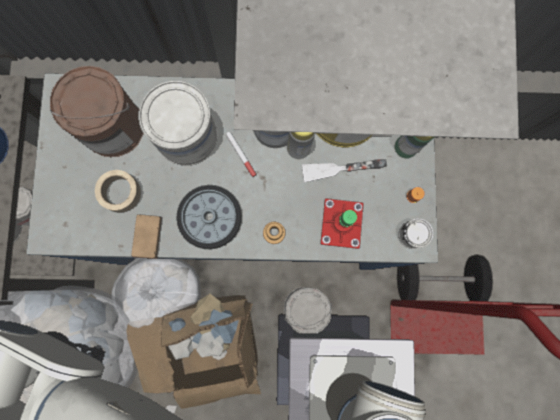

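View pics/side0.png

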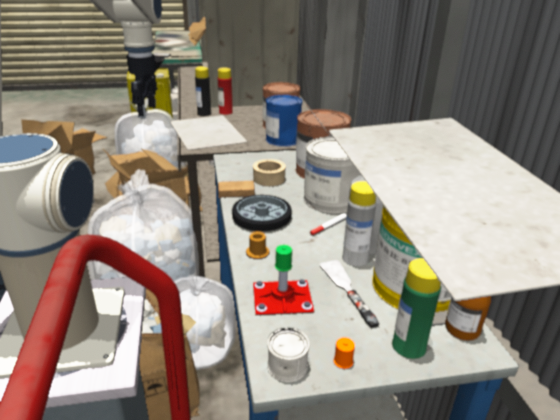

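The top view shows the green cap on the bracket's axle at (349,218), the bush at (274,232), and the wheel at (209,216). The tin is at (416,233), the block at (146,236), and a shelf overhangs from about row 135 upward.

Could be mistaken for the cap: the orange cap at (416,194), the green and yellow bottle tops at about (405,147) and (303,130). Could be mistaken for the bush: the orange cap and the tape ring at (116,191). I choose green (349,218) for the cap and bronze (274,232) for the bush, and I'll check both in one close crop.

```bash
cat > h.py <<'E'
import numpy as np,cv2,pickle
def ray(c,uv,T=None):
    T=c["cam_to_world"] if T is None else T
    d=T[:3,:3]@np.array([(uv[0]-c["cx"])/c["fx"],(uv[1]-c["cy"])/c["fy"],1.]);return T[:3,3],d/np.linalg.norm(d)
def plane(c,uv,z,T=None):
    o,d=ray(c,uv,T);return o+d*(z-o[2])/d[2]
def tri(c1,u1,c2,u2):
    o1,d1=ray(c1,u1);o2,d2=ray(c2,u2)
    s=np.linalg.lstsq(np.c_[d1,-d2],o2-o1,rcond=None)[0];a,b=o1+s[0]*d1,o2+s[1]*d2
    return (a+b)/2,np.linalg.norm(a-b)
def mask(img,lo,hi,box):
    m=cv2.inRange(cv2.cvtColor(img,cv2.COLOR_RGB2HSV),np.array(lo),np.array(hi));k=np.zeros_like(m);x0,y0,x1,y1=box;k[y0:y1,x0:x1]=m[y0:y1,x0:x1];return k
def big(m):
    cs=cv2.findContours(m,cv2.RETR_EXTERNAL,cv2.CHAIN_APPROX_NONE)[0];return max(cs,key=cv2.contourArea)
E
python3 - <<'E'
from h import *
d=pickle.load(open("d.pkl","rb"));t,s=d["top"],d["side"];np.set_printoptions(precision=4,suppress=True)
def ell(n,c,lo,hi,box,z):
    k=big(mask(c["image"],lo,hi,box));e=cv2.fitEllipse(k);print(n,np.round(e[0],1),np.round(e[1],1),plane(c,e[0],z));return k
ell("cap",t,(45,90,60),(85,255,255),(330,200,365,235),.131)
ell("bush",t,(8,90,60),(28,255,255),(255,215,295,250),.004)
ell("wheel",t,(0,0,0),(180,255,70),(165,175,255,260),.017)
k=big(mask(t["image"],(0,140,80),(6,255,255),(310,190,370,255)));r=cv2.minAreaRect(k);print("plate",r,plane(t,r[0],.008));print([plane(t,p,.008)[:2] for p in cv2.boxPoints(r)])
for n,p,z in(("tin",(416,233),.06),("block",(146,236),.026),("orange",(416,194),.04),("knife",(303,172),0),("edgeR",(437,250),0)):print(n,plane(t,p,z))
print("shelf",tri(t,(236,128),s,(345,258) if 0 else (333,130)),tri(t,(518,137),s,(497,300)))
kc=big(mask(s["image"],(45,90,60),(85,255,255),(265,235,305,280)));print("cap side",cv2.boundingRect(kc))
A=cv2.resize(t["image"][190:260,170:370],None,fx=4,fy=4,interpolation=2);B=cv2.resize(s["image"][190:320,225:360],None,fx=2,fy=2,interpolation=2)
B=cv2.copyMakeBorder(B,0,0,0,800-B.shape[1],0)
cv2.imwrite("pics/crop.png",np.vstack([A,B])[:,:,::-1])
E
```

```text
cap [348.  217.6] [12.6 16.2] [0.4457 0.0301 0.131 ]
bush [273.8 232.4] [20.2 20.6] [0.4196 0.2062 0.004 ]
wheel [208.9 216.8] [61.8 63. ] [0.4555 0.377  0.017 ]
plate ((341.6917724609375, 223.1781005859375), (37.73886489868164, 44.90977096557617), 6.009006023406982) [0.4476 0.0271 0.008 ]
[array([0.3925, 0.0827]), array([0.512, 0.071]), array([ 0.5036, -0.0295]), array([ 0.3842, -0.0163])]
tin [ 0.4201 -0.1546  0.06  ]
block [0.4009 0.5348 0.026 ]
orange [ 0.5248 -0.1632  0.04  ]
knife [0.5858 0.1308 0.    ]
edgeR [ 0.3825 -0.2281  0.    ]
shelf (array([0.6163, 0.2922, 0.2805]), np.float64(0.009103095008740042)) (array([ 0.6359, -0.3333,  0.268 ]), np.float64(0.048303205355614554))
cap side (275, 245, 17, 27)
```

View pics/crop.png

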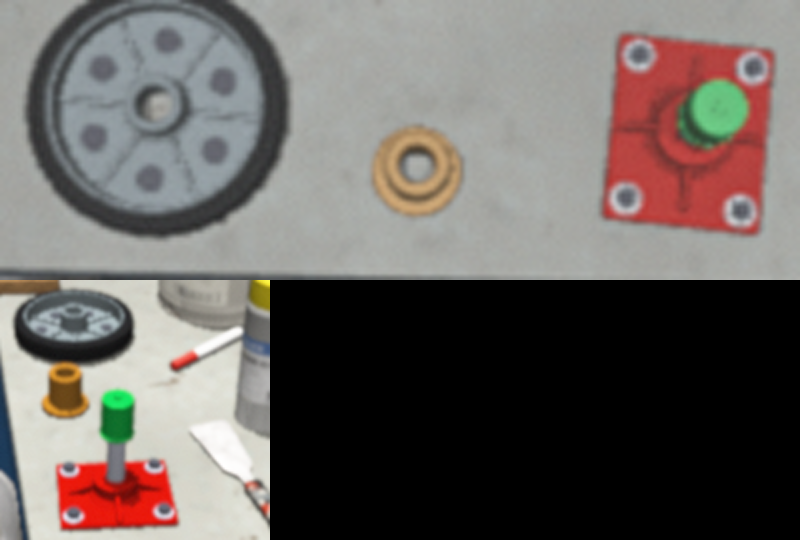

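The crop confirms it: green cap on the axle, bush standing flange down, wheel hub up. Next come the wrist views over the wheel, bush and cap, on the way in.

```bash
cat >> h.py <<'E'
from scipy.spatial.transform import Rotation as Rn
OR=np.array([0,np.pi,0])
def wrist(m):
    T=np.eye(4);T[:3,3]=m.get_position();T[:3,:3]=Rn.from_rotvec(m.get_ee_rot()).as_matrix()
    c=m.camera("wrist");c["cam_to_world"]=T@np.array(c["mount"]);return c
E
python3 - <<'E'
from h import *
from rig import manip as m
d={}
for n,p in(("wheel",(.4555,.377,.24)),("bush",(.42,.206,.2)),("cap",(.4476,.027,.27))):
    m.move_to(p,OR);m.hold(.15);d[n]=wrist(m);print(n,m.get_time(),m.get_position(),m.get_joint_positions().round(2) if hasattr(m.get_joint_positions(),'round') else m.get_joint_positions())
pickle.dump(d,open("w.pkl","wb"))
M=[cv2.resize(d[n]["image"],(400,300),interpolation=cv2.INTER_AREA) for n in d]
cv2.imwrite("pics/w.png",np.vstack([np.hstack(M[:2]),np.hstack([M[2],M[2]*0])])[:,:,::-1])
E
```

```text
wheel 1.75 [0.45492417 0.37785066 0.24005041] [ 0.67  0.39  1.72  0.    1.03 -0.9 ]
bush 2.7 [0.42087304 0.20737178 0.20039813] [ 0.43  0.27  2.01  0.    0.86 -1.14]
cap 3.7 [0.44731847 0.02817602 0.26937813] [ 0.04  0.14  1.99  0.    1.02 -1.54]
```

View pics/w.png

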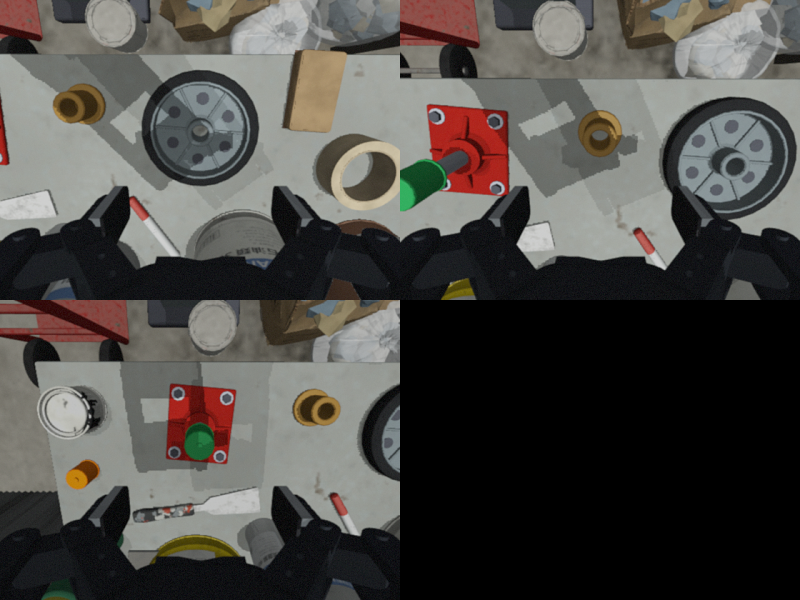

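The wrist views show the wheel at about (280,179), the bush at about (280,186) and the cap top at about (280,196), in full-size pixels. Now I'll fit them and fetch the cap.

Run:
```python
from h import *
np.set_printoptions(precision=4,suppress=True)
d=pickle.load(open("w.pkl","rb"))
c=d["wheel"];k=big(mask(c["image"],(0,0,0),(180,255,62),(190,85,370,265)));e=cv2.fitEllipse(k);print("tyre",e,plane(c,e[0],.017))
g=cv2.cvtColor(c["image"],cv2.COLOR_RGB2GRAY)
c=d["bush"];M=mask(c["image"],(10,110,40),(28,255,255),(250,140,315,225));k=big(M);e=cv2.fitEllipse(k);print("bush out",e,plane(c,e[0],.006))
for n,b,z in(("bush",(250,140,315,225),.05),):
    cs,h=cv2.findContours(M,cv2.RETR_CCOMP,cv2.CHAIN_APPROX_NONE)
    for q,hh in zip(cs,h[0]):
        if hh[3]>=0 and len(q)>20:e=cv2.fitEllipse(q);print("hole",e,plane(c,e[0],z))
c=d["cap"];k=big(mask(c["image"],(45,90,30),(85,255,255),(240,150,320,240)));print("cap",cv2.boundingRect(k),cv2.fitEllipse(k))
k=big(mask(c["image"],(0,140,60),(8,255,255),(220,100,340,240)));r=cv2.minAreaRect(k);print("plate",r,plane(c,r[0],.008))
C=lambda n,x,y,s:cv2.resize(d[n]["image"][y-s:y+s,x-s:x+s],(390,390),interpolation=cv2.INTER_CUBIC)
cv2.imwrite("pics/w2.png",np.hstack([C("wheel",280,182,65),C("cap",280,185,65)])[:,:,::-1])
```

```text
tyre ((279.7115478515625, 178.78411865234375), (160.4973907470703, 162.35183715820312), 91.03032684326172) [0.4524 0.3779 0.017 ]
bush out ((279.46673583984375, 185.9468536376953), (58.74287414550781, 63.537662506103516), 179.18563842773438) [0.4204 0.2076 0.006 ]
hole ((279.45068359375, 189.03912353515625), (15.86063289642334, 23.707849502563477), 89.987060546875) [0.4133 0.2076 0.05  ]
cap (258, 172, 42, 52) ((278.71826171875, 197.90451049804688), (41.235897064208984, 51.44386672973633), 1.9467597007751465)
plate ((279.24591064453125, 173.2950897216797), (91.98432159423828, 105.2025375366211), 5.194429397583008) [0.4455 0.0276 0.008 ]
```

View pics/w2.png

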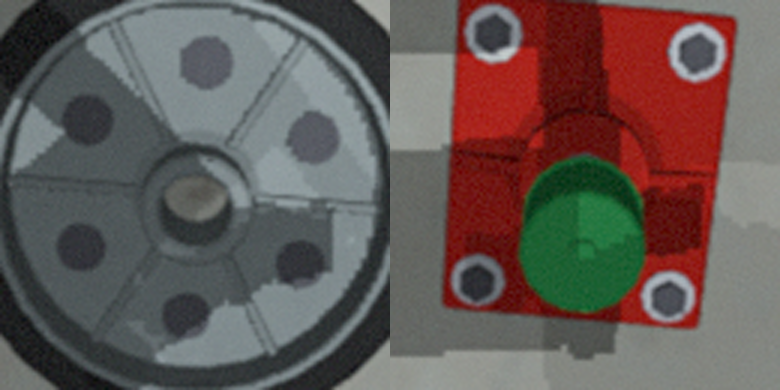

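```bash
cat >> h.py <<'E'
def lower(m,z,step=.002,dF=6,rate=.04):
    """straight down in small steps until z or the upward force rises by dF"""
    f0=m.get_contact_force()[2];p=np.array(m.get_position());w=p[2];f=0
    while w>z+1e-6:
        w=max(z,w-step);m.servo_line([p[0],p[1],w],rate=rate)
        f=m.get_contact_force()[2]-f0
        if f>dF:break
    print("lower end cmd",round(w,4),"pos",np.round(m.get_position(),4),"dF",round(f,1),"F",np.round(m.get_contact_force(),1),"t",m.get_time());return w
E
python3 - <<'E'
from h import *
from rig import manip as m
np.set_printoptions(precision=4,suppress=True)
d=pickle.load(open("w.pkl","rb"))
print("hub",plane(d["wheel"],(280,183.7),.04),"bolts",plane(d["cap"],(279.6,175.5),.016),"captop",plane(d["cap"],(279.3,203.3),.131))
x,y=.4462,.0278
m.command_gripper(.07)
m.servo_line([x,y,.111],OR,rate=.12);print(m.get_position(),m.get_contact_force())
m.command_gripper(0,35);print("w",m.get_width(),m.get_grip_force(),m.get_contact_force())
m.servo_line([x,y,.2],rate=.08)
print("w",m.get_width(),m.get_contact_force(),m.get_time())
m.servo_line([.505,.23,.2],OR,rate=.2)
m.servo_line([.505,.23,.036],rate=.12)
lower(m,.0225,dF=3)
m.hold(.1);m.command_gripper(.055);m.servo_line([.505,.23,.1],rate=.15)
c=wrist(m);cv2.imwrite("pics/c.png",c["image"][:,:,::-1])
m.move_to([.4462,.0278,.265],OR);m.hold(.3);c=wrist(m);pickle.dump(c,open("ax.pkl","wb"));print(m.get_position(),m.get_time())
t=m.camera("top");pickle.dump(t,open("t1.pkl","wb"))
B=cv2.resize(t["image"][120:270,170:450],(560,300),interpolation=2)
A=cv2.resize(c["image"][120:260,210:350],(300,300),interpolation=2)
cv2.imwrite("pics/ax.png",np.hstack([A,B[:,:500]])[:,:,::-1])
E
```

```text
hub [0.4528 0.3783 0.04  ] bolts [0.4466 0.0281 0.016 ] captop [0.448  0.0281 0.131 ]
[0.4466 0.0278 0.1115] [0.2039 0.6091 0.2082]
w 0.036840385632777924 34.13676319294609 [-0.5515 -2.762   5.9212]
w 0.03687887140502704 [ 0.802   0.0067 -0.8947] 7.15
lower end cmd 0.0247 pos [0.5059 0.2305 0.0254] dF 9.3 F [-1.3  0.5  8.7] t 11.3667
[0.4462 0.0282 0.2645] 13.875
```

View pics/ax.png

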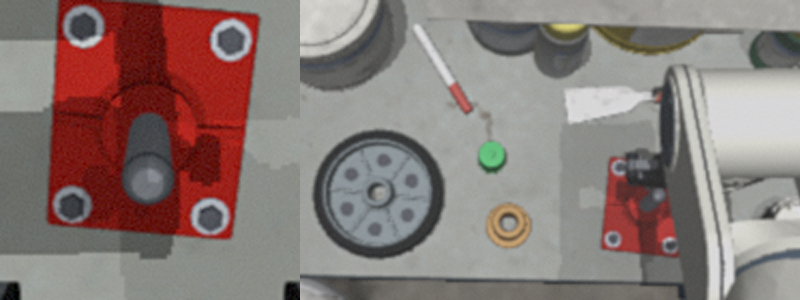

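```bash
cat >> h.py <<'E'
def at(m,p,rate=.15):
    """line to p, then one correction from the measured position"""
    p=np.array(p);m.servo_line(p,OR,rate=rate);m.hold(.2);e=p-np.array(m.get_position());m.servo_line(p+e,OR,rate=.05);m.hold(.15)
    print("at",np.round(m.get_position(),4),"err",np.round(e,4));return p+e
def down(m,c,z,dF,step=.002,rate=.04,flim=6):
    """guarded descent from command c; reports side forces"""
    c=np.array(c,float);f0=np.array(m.get_contact_force());df=f0*0
    while c[2]>z+1e-6:
        c[2]=max(z,c[2]-step);m.servo_line(c,rate=rate);df=np.array(m.get_contact_force())-f0
        if df[2]>dF or np.hypot(*df[:2])>flim:break
    print("down cmd",np.round(c,4),"pos",np.round(m.get_position(),4),"df",np.round(df,1),"t",m.get_time());return c
E
python3 - <<'E'
from h import *
from rig import manip as m
np.set_printoptions(precision=4,suppress=True)
c=pickle.load(open("ax.pkl","rb"));print("tip",plane(c,(280,201.7),.126))
m.move_to([.42,.207,.13],OR);m.command_gripper(.065)
at(m,[.42,.207,.053],.12);m.command_gripper(0,60);m.hold(.1);print("w",m.get_width(),m.get_grip_force(),m.get_contact_force())
m.servo_line([.42,.207,.21],OR,rate=.12)
q=at(m,[.447,.028,.205],.25);print(m.get_width(),m.get_time(),m.get_contact_force())
down(m,q,.165,5,rate=.05)
E
```

```text
tip [0.4456 0.0288 0.126 ]
at [0.4195 0.2068 0.0523] err [-0.0005 -0.0002 -0.0007]
w 0.0395660571906745 60.842719660140574 [-1.0902 -0.3957  5.8583]
at [0.4471 0.0271 0.205 ] err [ 0.0001 -0.001   0.    ]
0.03939486515431399 19.8917 [-0.4129 -0.1609 -1.5591]
down cmd [0.4471 0.027  0.165 ] pos [0.4472 0.027  0.165 ] df [0.7 1.  0.1] t 25.1417
```

Run:
```python
from rig import manip as m
import cv2
c=m.camera("side")["image"];w=m.camera("wrist")["image"]
import numpy as np
A=cv2.resize(c[180:320,220:350],(390,420),interpolation=2);B=cv2.resize(w,(410,308),interpolation=cv2.INTER_AREA);B=cv2.copyMakeBorder(B,0,112,0,0,0)
cv2.imwrite("pics/b.png",np.hstack([A,B])[:,:,::-1])
```

```text
(no output)
```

View pics/b.png

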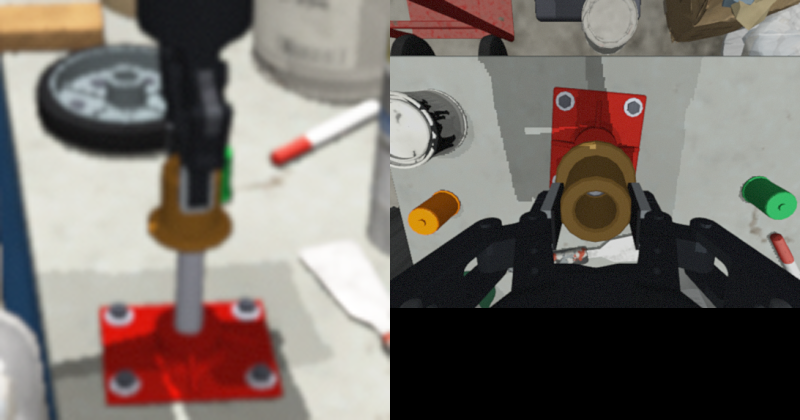

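The bush is threaded on the axle and sits upright in the fingers. Continuing the descent.

Run:
```python
from h import *
from rig import manip as m
q=down(m,[.447,.028,.165],.09,5,step=.015,rate=.06)
if q[2]<.0905:
    q=down(m,q,.078,5,step=.0015,rate=.03)
print(m.get_width(),m.get_time())
```

```text
down cmd [0.447 0.028 0.09 ] pos [0.4468 0.028  0.0896] df [ 0.2 -2.   0.3] t 27.2417
down cmd [0.447  0.028  0.0795] pos [0.4471 0.028  0.0806] df [-4.5  1.6 19.8] t 28.9917
0.03968614733233137 28.9917
```

Run:
```python
from h import *
from rig import manip as m
np.set_printoptions(precision=4,suppress=True)
m.command_gripper(.06);m.servo_line([.447,.028,.2],OR,rate=.15)
print(m.get_contact_force())
m.move_to([.4538,.378,.12],OR);m.command_gripper(.075)
m.servo_line([.4538,.378,.041],OR,rate=.1);print(m.get_position(),m.get_contact_force())
m.command_gripper(0,100);m.hold(.1);print("w",m.get_width(),m.get_grip_force(),m.get_contact_force(),m.get_position())
m.servo_line([.4538,.378,.2],OR,rate=.12);print("up",m.get_width(),m.get_contact_force(),m.get_torque(),m.get_time())
m.servo_line([.447,.028,.195],OR,rate=.25);m.hold(.2)
print(m.get_width(),m.get_contact_force(),m.get_position(),m.get_time())
c=m.camera("side")["image"];t=m.camera("top")["image"]
A=cv2.resize(c[150:330,190:390],(440,396),interpolation=2);B=cv2.resize(t[150:290,250:380],(360,396),interpolation=2)
cv2.imwrite("pics/wh.png",np.hstack([A,B])[:,:,::-1])
```

```text
[-0.3178 -0.6276 -0.2924]
[0.4541 0.3783 0.0414] [ 0.0579 -0.284  -0.0989]
w 0.035032670972267414 98.7040302157402 [-1.8973 -2.3686  8.8465] [0.4541 0.3781 0.0422]
up 0.03501771074278753 [ 0.7     0.1664 -4.3536] [ 0.0082 -0.0375 -0.03  ] 34.9
0.035121126732954804 [-1.764  -0.604  -4.5494] [0.447  0.0287 0.195 ] 36.65
```

View pics/wh.png

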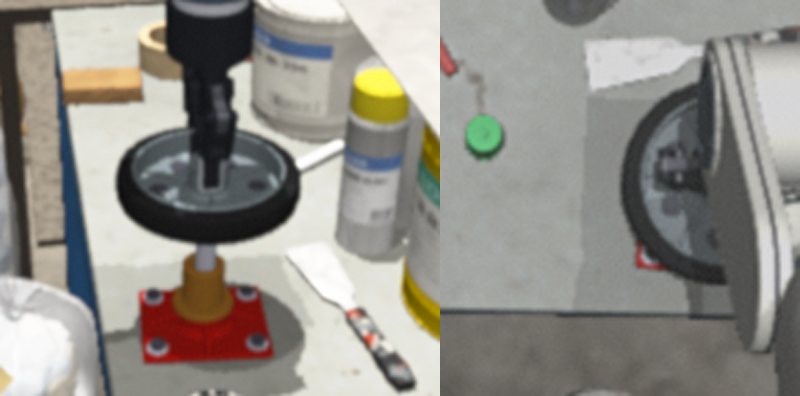

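The bush is seated and the wheel hangs level over the axle. Guarded lowering of the wheel next.

Run:
```python
from h import *
from rig import manip as m
q=down(m,[.447,.028,.195],.172,6,step=.012,rate=.08)
q=down(m,q,.15,6,step=.003,rate=.03)
if q[2]<.1505:
    q=down(m,q,.128,6,step=.006,rate=.04)
    if q[2]<.1285:q=down(m,q,.1165,6,step=.0015,rate=.03,flim=9)
print(m.get_width(),m.get_torque(),m.get_time())
```

```text
down cmd [0.447 0.028 0.172] pos [0.4467 0.028  0.1718] df [ 1.  -0.7  0. ] t 37.3333
down cmd [0.447 0.028 0.15 ] pos [0.447 0.028 0.15 ] df [-0.7 -0.1  0.4] t 39.3333
down cmd [0.447 0.028 0.128] pos [0.4468 0.028  0.1278] df [-0.6  0.5 -1.3] t 40.4833
down cmd [0.447 0.028 0.119] pos [0.4473 0.028  0.1202] df [-4.4 -0.3 19.3] t 41.9833
0.03506619408988584 [ 0.03630432  0.80209138 -0.02412263] 41.9833
```

Seated at the expected height (TCP 0.120). Releasing, retreating and checking.

Run:
```python
from h import *
from rig import manip as m
m.command_gripper(.065);m.servo_line([.447,.028,.24],OR,rate=.15);m.move_to([.40,.33,.27],OR);m.hold(.3)
print(m.get_contact_force(),m.get_time())
c=m.camera("side")["image"];t=m.camera("top")["image"]
A=cv2.resize(c[190:390,200:400],(400,400),interpolation=2);B=cv2.resize(t[130:270,250:450],(400,280),interpolation=2);B=cv2.copyMakeBorder(B,0,120,0,0,0)
cv2.imwrite("pics/fin.png",np.hstack([A,B])[:,:,::-1])
```

```text
[0.42974625 0.12158372 0.03320276] 44.8167
```

View pics/fin.png

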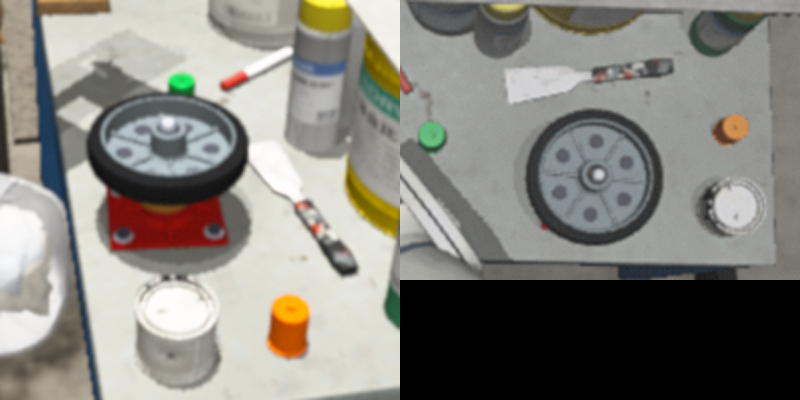

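The wheel sits level on the bush with the axle tip just above its hub. The cap stands clear, and the tin is where it was.

```bash
python3 -c "
from rig import manip as m
print(m.sign_off())"
```

```text
the job is handed in; nothing more can be done
None
```

The job is handed in at about 45 s of the 67 s limit: the cap is off and standing clear on the bench, the bush is on the shoulder, the wheel is on the bush, and nothing else was touched.

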